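Roll lamp stems on the marble slab and reject the bent

TASK

Check the three brass lamp stems for straightness: push each one so that it rolls along the marble slab towards the raised edge, turning over as it goes. Leave the ones that roll true lying side by side against the raised edge and parallel to it, without ever picking them up; any that wobbles or lifts as it rolls, pick off the slab and lay down on the floor of the black tray. Disturb nothing else on the table.

Things in the scene. Friction and masses are not known exactly. Their poses are not given: they have to be found in the camera images.
- slab_edge (a point): Middle of the foot of the raised edge of the grey-white marble pastry slab, on the slab's upper surface, at the edge's face towards the slab. The edge (14 mm thick, 20 mm high, 240 mm long) closes the slab's +y end: the flat surface runs from here 426 mm towards -y and 120 mm either way in x. Its axes are the slab's.
- slab: The fixed marble slab, 240 mm in x, 440 mm in y, upper surface 18 mm above the table; origin under its centre on the table. The stems lie across it (along its x, within a few degrees), one behind another on its -y half, gaps of 25 mm or more between them; they are rolled along +y. Yaw within 10 degrees of the world's.
- stem_a: A brass lamp stem with a black ring near each domed end: a round rod 180 mm long, 36 mm in diameter, about 0.12 kg. Origin: centre of its thickness at half its length, 18 mm above the slab as it starts; x runs along the rod, z starts upward and turns about x as it rolls. It rolls easily: let go at 0.1 m/s it runs on 3 to 5 cm.
- stem_b: Another stem of the same size, origin and axes. Any of the three may be straight or bent; names and places do not tell. A straight one keeps its middle 18 mm above the slab, stays level all the way round and stays at whatever angle of roll it stops.
- stem_c: A third such stem. A bent one is kinked at its middle, which stands 5 mm out of line with its ends (sideways, level, at the start). Rolled round, it lifts its middle by up to 5 mm or rocks on it with an end up to 10 mm high, and drops over in lurches; left alone it settles on its side (z straight up or down) or, seldom, balances on its kink.
- tray_floor (a point): Centre of the black bamboo tray's floor, on its upper face, 8 mm above the table. Fixed, 500 mm in x, 300 mm in y outside; rim 10 mm thick, 26 mm above the table; a carrying bar 52 mm high on both short ends. It stands left or right of the slab. Kettle in its +x part, cup in its -x part; between them a strip 115 mm wide or more, across the tray along y, holds only the tongs, near the -y rim.
- kettle_base: round black power base in the tray, 140 mm in diameter, 20 mm high; origin under its centre.
- kettle: matte red plastic kettle standing on the power base: body 136 mm in diameter at the foot, 100 mm at the top, 177 mm high with its lid knob; spout reaches 80 mm from the axis along -x, black loop handle reaches 113 mm along +x; origin under its centre, at the top of the base.
- saucer: white porcelain saucer in the tray, 136 mm in diameter, 15 mm high; origin under its centre.
- cup: white porcelain cup on the saucer, 84 mm in diameter, 58 mm high; handle reaches 68 mm from the axis along +y; origin under its centre.
- jug: white porcelain milk jug in the tray, 62 mm in diameter, 68 mm high; handle reaches 50 mm along +x; origin under its centre.
- tongs: steel sugar tongs lying in the tray, 128 mm long in x, 39 mm wide, 6 mm thick; origin under the middle.
- lamp: lamp base of frosted glass on a dark wooden foot with a small toggle switch clicked down, 124 mm in diameter, 170 mm high with its brass collar, standing on a cork mat on the side of the slab away from the tray; origin under its centre.
- screwdriver: screwdriver lying on the cork mat, 170 mm long in x; origin under its middle.

How it is judged:
By the outcome, as a careful person would: the job done as asked, in the order asked, and still so for the second after the job is handed in, with the robot touching nothing.
It also fails if it takes over 72 s, if anything falls off the work surface, if the arm or the gripper's body presses on something with over 40 N, if the wrist force passes 120 N, or if a joint passes its speed limit or range.

ROBOT

A 6-joint arm with a two-finger parallel gripper is mounted at the origin on the work surface. World frame = base frame: x ahead of the robot, y to its left, z up, the work surface at z = 0. Lengths are in m, angles in degrees, forces in N, time in s.
With the tool pointing down it reaches from about 0.375 to 0.9 m from the base axis. Payload 3.1 kg.
Tool frame: the origin (TCP) lies on the centre line of the jaws, within the pads' length; the fingertips stand 25 mm ahead of it and the grasp point (between the pads) lies 6 mm ahead of it; z points along the fingers, y is the line along which they close (so a half turn about z gives the same grasp; the last joint's range is limited). The gripper opens to 87 mm and grips with 3 to 60 N. Pads are 19 mm wide; open, the fingers measure 117 mm over their backs; the gripper's body (75 mm by 190 mm) begins 51 mm behind the grasp point.
Start: joints at [-84.368, 30.224, 82.088, -0, 67.689, -10.227], TCP at [0.171, -0.601, 0.248] pointing down, gripper open.
Joint ranges: [-176.69, 176.69], [-43.24, 126.21], [12.49, 139.97], [-82, 262], [0, 151.66], [-163.58, 163.58]. Speed limits (degrees/s): [159.86, 159.86, 180, 180, 180, 180].

INTERFACE

Orientations are given as a 3x3 rotation matrix whose columns are the frame's x, y, z axes.
In Python, from rig import bot, cams, models gives the robot as it stands. The module is installed in compiled form; this text tells all that it offers.
- The arm moves only by the shell command python3 -m handwheel 'ROWS' [OPENING]. ROWS is JSON, a list of rows, each a list of 6 numbers: the shift along the world's x, y, z each as a share of 1 m, from -1 to 1, then the turn, a rotation vector about the world's x, y, z each as a share of 2 rad, from -1 to 1. In form: [[dx, dy, dz, wx, wy, wz], ...]. A call has exactly 8 rows; each row is the pose to reach, as a shift and turn from the pose commanded when the call began; what a row does not reach only later rows make up. A row lasts 1/12 s, in which the tool goes at most 41.7 mm and 7.16 degrees, less where a joint would pass 70% of its speed; a pose out of reach is approached as far as the arm can. A call with a number of a shift or a turn outside -1 to 1 is refused whole. A call with a gripper value outside its range is refused whole. OPENING is the opening, from -1 (shut) to 1 (fully open), so that 0 is half open, set as the call begins (- or left out, the last holds). The fingers move at their own pace and stop on an object; the grip force is fixed at half the most. Time passes only in rows, so rows that repeat a pose let the fingers close, or fill a call up. It gives the time, the measured TCP pose, the force, the opening and the grip force at its end, in the units of the state.
- bot.read_state(): the state, without advancing time (a new reading comes with each control period).
- cams.capture(name): name is "scene" or "top"; returns (picture, depth): 384x512x3 uint8, blue, green, red; 384x512 float32, m along the optical axis (not along the pixel's ray), 0 where there is no reading.
- cams.calibration(name): a dict with "mtx" (3x3 intrinsics, pixels), "R" (3x3) and "t" (3): a world point X has camera coordinates R X + t. Camera axes: x right, y down, z forward; pixel columns grow to the right and rows downward; lengths in m; the calibration is good to about 2 mm. A picture is of the moment at which its call begins. calibration takes no time and is no camera call.
- bot.hand_in(): hands the job in; it is judged then, once.
Trained networks look in the newest picture that a camera, given by its name, has taken for a name from the list of things; names that differ only in an ending like _2 or _b are one class to them, and where a whole thing is asked for, a point or a joint stands for the part that bears it (a point fixed in the world has none). Each returns a list of dicts, best first, with "conf" (0 to 1); they miss things now and then, are a little off and sometimes report something else, mostly with a low value. They report only what shows in the picture. A call takes as long as a camera call.
- models.spot_in(query, camera): "position" ([column, row] in pixels, amid what is visible of it).
- models.tip_of(query, camera): "position" ([column, row] in pixels: a listed point, or the origin of a listed thing).
The state is a dict: "time_s": time; "joint_positions": joint angles; "qvel": joint speeds; "tau": joint torques, N m; "position": TCP position; "tcp_rot": TCP orientation; "force": force on the tool from outside, world axes, zero at the start; "moment": the same for the moment, N m; "opening": opening from 0.0 (shut) to 1.0 (fully open); "grasp_force": force on a finger pad.
Only numpy, scipy, OpenCV 4.12 (cv2) and the standard library are available. Lean on these libraries where they do the work, as an engineer would, in place of code of your own. Each camera call takes 0.05 s, during which the arm holds its last target. There are 200 camera calls.

## Working session

There is one attempt and no reset: what is moved stays moved. The work goes in short steps, Python scripts to look and compute and a shell command to move; the robot and the scene stay as the last step left them, time stands still between calls to the robot, and variables do not carry over. Pictures are saved under pics/ and viewed, at most 10 in all, crops included, and the job is handed in when it is done.

```bash
mkdir -p pics; cat > h.py <<'E'
import numpy as np, cv2
from rig import bot, cams, models
def cap(n,save=None):
    p,d=cams.capture(n)
    if save: cv2.imwrite('pics/'+save,p)
    return p,d
def world(n,u,v,z=None,depth=None):
    c=cams.calibration(n);K,R,t=[np.array(c[k]) for k in('mtx','R','t')]
    r=R.T@np.linalg.inv(K)@np.array([u,v,1.]);o=-R.T@t
    if z is not None: return o+r*(z-o[2])/r[2]
    return o+r*depth
def cloud(n,d):
    c=cams.calibration(n);K,R,t=[np.array(c[k]) for k in('mtx','R','t')]
    v,u=np.mgrid[:d.shape[0],:d.shape[1]]
    P=np.stack([(u-K[0,2])/K[0,0]*d,(v-K[1,2])/K[1,1]*d,d],-1)
    return (P-t)@R
E
python3 - <<'E'
from h import *
for n in('top','scene'):
    p,d=cap(n,n+'0.png'); np.save(n+'0.npy',cloud(n,d))
    c=cams.calibration(n);print(n,np.round(-np.array(c['R']).T@np.array(c['t']),3))
for q,z in(('slab_edge',.018),('stem_a',.036),('tray_floor',.008),('kettle',.02),('cup',.015),('tongs',.0),('jug',.008),('lamp',0)):
    for r in models.tip_of(q,'top')[:4]: print(q,r['conf'],np.round(r['position']),np.round(world('top',*r['position'],z=z),3))
s=bot.read_state();print(s['time_s'],s['position'],np.round(s['tcp_rot'],3))
E
```

```text
top [ 0.3   -0.04   1.433]
scene [1.068 0.84  0.698]
slab_edge 0.67 [174. 182.] [0.563 0.199 0.018]
stem_a 0.9 [300. 168.] [ 0.602 -0.19   0.036]
stem_a 0.59 [277. 171.] [ 0.593 -0.119  0.036]
tray_floor 0.87 [102. 206.] [0.487 0.419 0.008]
kettle 0.79 [ 89. 149.] [0.663 0.465 0.02 ]
cup 0.97 [ 90. 252.] [0.348 0.446 0.015]
cup 0.43 [ 91. 149.] [0.667 0.461 0.015]
cup 0.42 [376. 186.] [ 0.551 -0.429  0.015]
tongs 0.69 [132. 221.] [0.441 0.326 0.   ]
jug 0.74 [140. 170.] [0.6   0.307 0.008]
lamp 0.87 [376. 189.] [ 0.545 -0.431  0.   ]
lamp 0.28 [300. 164.] [ 0.624 -0.193  0.   ]
0.5 [ 0.1708208  -0.60116006  0.24751638] [[ 0.962  0.273  0.   ]
 [ 0.273 -0.962  0.   ]
 [ 0.    -0.    -1.   ]]
```

View pics/top0.png

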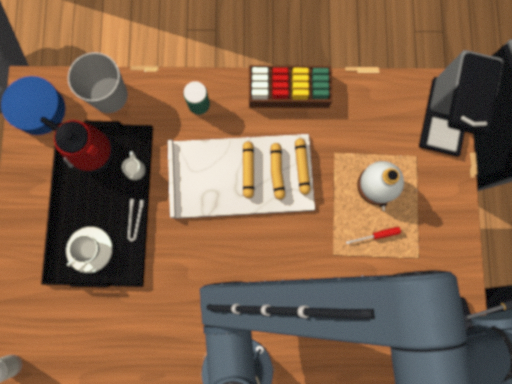

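View pics/scene0.png

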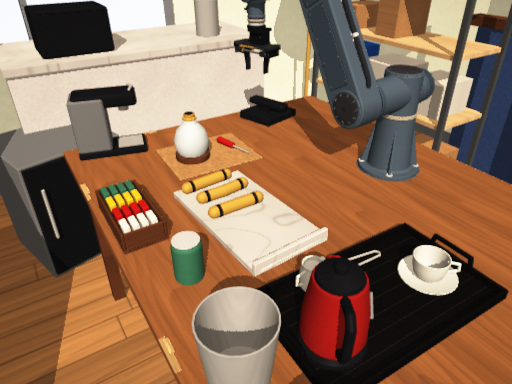

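```bash
python3 - <<'E'
from h import *
P=np.load('top0.npy');X,Y,Z=P[...,0],P[...,1],P[...,2]
# stems + slab edge by height
m=(Z>.026)&(Z<.045)&(X>.4)&(X<.75)&(Y>-.26)&(Y<.25)
n,l,s,c=cv2.connectedComponentsWithStats(m.astype(np.uint8))
for i in range(1,n):
    if s[i,4]<60: continue
    q=P[l==i]; (cx,cy),(w,h),a=cv2.minAreaRect(q[:,:2].astype(np.float32)); top=q[q[:,2]>np.percentile(q[:,2],70)]
    k=np.polyfit(q[:,0],q[:,1],1)
    print(s[i],np.round([cx,cy,w,h,a,q[:,2].max(),np.degrees(np.arctan(k[0]))],3), np.round(top.mean(0),3))
    xs=np.linspace(q[:,0].min(),q[:,0].max(),10)
    print([ (round(float(x),3),round(float(q[abs(q[:,0]-x)<.01][:,1].mean()),4),round(float(q[abs(q[:,0]-x)<.01][:,2].max()),4)) for x in xs])
m=(Z>.012)&(Z<.024)&(X>.4)&(X<.75)&(Y>-.26)&(Y<.25)
print(cv2.minAreaRect(P[m][:,:2].astype(np.float32)))
E
```

```text
[168 141   7  77 388] [0.569 0.206 0.237 0.016 3.448 0.044 3.525] [0.566 0.206 0.04 ]
[(0.451, 0.198, 0.0416), (0.477, 0.1985, 0.0416), (0.503, 0.2013, 0.0414), (0.53, 0.2031, 0.044), (0.556, 0.2039, 0.0398), (0.582, 0.205, 0.0432), (0.608, 0.2078, 0.0442), (0.634, 0.2095, 0.0439), (0.661, 0.2103, 0.0416), (0.687, 0.2115, 0.0394)]
((0.5910114645957947, -0.010281160473823547), (0.25624001026153564, 0.4313455820083618), 3.3768250942230225)
```

The top view shows the slab with its raised edge on the left (col ~172), and stems at cols ~248, 277 and 302. The tray is at +y, with a free strip around row 200 and the tongs at (135,220). The lamp mat is at -y. My height cap cut the stem tops off, so I'm re-measuring.

```bash
cat >> h.py <<'E'
A=np.radians(3.45)
def stems(P,lim=.028,verbose=True):
    X,Y,Z=P[...,0],P[...,1],P[...,2]
    m=(Z>lim+.004)&(Z<.075)&(X>.42)&(X<.76)&(Y>-.26)&(Y<.188)
    n,l,s,c=cv2.connectedComponentsWithStats(m.astype(np.uint8))
    out=[]
    for i in range(1,n):
        if s[i,4]<60: continue
        q=P[l==i]; (cx,cy),(w,h),a=cv2.minAreaRect(q[:,:2].astype(np.float32))
        k=np.polyfit(q[:,0],q[:,1],1)
        xs=np.linspace(q[:,0].min()+.012,q[:,0].max()-.012,7)
        b=[q[abs(q[:,0]-x)<.012] for x in xs]
        print('c',np.round([cx,cy,w,h],3),'ang',round(float(np.degrees(np.arctan(k[0]))),2),'x',np.round([q[:,0].min(),q[:,0].max()],3))
        print('  dev mm',[round(1000*float(e[:,1].mean()-np.polyval(k,x)),1) for e,x in zip(b,xs)],'top',[round(1000*float(np.percentile(e[:,2],85)),1) for e in b])
E
python3 - <<'E'
from h import *
stems(np.load('top0.npy'));print();stems(np.load('scene0.npy'))
P=np.load('top0.npy');X,Y,Z=P[...,0],P[...,1],P[...,2]
m=(Z>.012)&(Z<.024)&(X>.4)&(X<.75)&(Y>-.26)&(Y<.25)
print('slab z',np.median(Z[m]), 'tray floor z',np.median(Z[(abs(X-.52)<.03)&(abs(Y-.4)<.05)]))
for nm,lo,x0,x1,y0,y1 in(('tongs',.010,.38,.52,.28,.37),):
    q=P[(Z>lo)&(X>x0)&(X<x1)&(Y>y0)&(Y<y1)];print(nm,q.min(0),q.max(0))
q=P[(Z>.02)&(Z<.3)&(X>.25)&(X<.8)&(Y>.24)&(Y<.62)]
H,_,_=np.histogram2d(q[:,0],q[:,1],bins=[np.arange(.25,.8,.02),np.arange(.24,.64,.02)])
for i,r in enumerate(H): print('%.2f'%(.25+.02*i),''.join('#' if v>1 else '.' for v in r))
E
```

```text
c [ 0.609 -0.195  0.18   0.037] ang 4.91 x [0.519 0.698]
  dev mm [0.2, -0.1, 0.2, 0.3, 0.1, 0.0, -0.5] top [53.3, 54.6, 54.5, 53.9, 54.8, 55.1, 52.6]
c [ 0.596 -0.029  0.175  0.034] ang 0.35 x [0.508 0.683]
  dev mm [0.1, 0.2, -0.1, 0.2, -0.2, 0.1, -0.0] top [52.9, 55.3, 54.4, 53.4, 54.0, 54.2, 53.4]
c [ 0.592 -0.117  0.177  0.039] ang 4.07 x [0.504 0.68 ]
  dev mm [-1.5, -1.3, 0.8, 2.7, 0.7, -1.1, -1.5] top [52.6, 54.3, 54.8, 54.7, 55.1, 54.2, 55.2]

c [ 0.611 -0.19   0.174  0.035] ang 4.37 x [0.524 0.698]
  dev mm [-0.3, -0.5, -0.1, -0.0, 1.2, 1.0, -1.0] top [56.2, 56.3, 56.0, 56.1, 56.2, 56.3, 54.8]
c [ 0.596 -0.112  0.175  0.037] ang 3.27 x [0.508 0.683]
  dev mm [-2.9, -0.9, 1.0, 3.3, 1.5, 1.1, -2.7] top [55.6, 55.8, 56.0, 56.2, 55.6, 56.6, 54.3]
c [ 0.599 -0.025  0.179  0.035] ang -0.2 x [0.509 0.688]
  dev mm [-0.6, 0.1, -0.1, -0.5, 0.8, 1.0, -1.5] top [55.3, 56.6, 56.2, 56.3, 56.5, 56.4, 55.0]
slab z 0.017540092357163417 tray floor z 0.007144682151250911
tongs [0.38208868 0.28008794 0.01000244] [0.51929981 0.36938354 0.03343023]
0.25 ..################.
0.27 ..#......###....##.
0.29 ..#.....#####...##.
0.31 ..#....#######..##.
0.33 ..#....#######..##.
0.35 ..#....#######..##.
0.37 ..#....#######..#..
0.39 .##....######...#..
0.41 .##......###....#..
0.43 ..#.............#..
0.45 .##.............#..
0.47 .##.............#..
0.49 .##.............#..
0.51 .##.............#..
0.53 .##.............#..
0.55 .####...........#..
0.57 .#####.....#....#..
0.59 .#####..#####...#..
0.61 .####..#######..#..
0.63 .##.#..#######..#..
0.65 .##....#######..#..
0.67 .##....########.#..
0.69 .##.....########...
0.71 .##......#....##.##
0.73 .###########...####
0.75 ...............####
0.77 ......######...####
```

```bash
python3 -m handwheel '[[0.215,0.265,0,0,0,0.338],[0.215,0.265,0,0,0,0.338],[0.215,0.265,0,0,0,0.338],[0.215,0.265,0,0,0,0.338],[0.215,0.265,0,0,0,0.338],[0.215,0.265,0,0,0,0.338],[0.215,0.265,0,0,0,0.338],[0.215,0.265,0,0,0,0.338]]' 1
python3 -m handwheel '[[0.214,0.266,-0.1,0,0,0.338],[0.214,0.266,-0.1,0,0,0.338],[0.214,0.266,-0.1,0,0,0.338],[0.214,0.266,-0.1,0,0,0.338],[0.214,0.266,-0.1,0,0,0.338],[0.214,0.266,-0.1,0,0,0.338],[0.214,0.266,-0.1,0,0,0.338],[0.214,0.266,-0.1,0,0,0.338]]'
```

```text
time_s: 1.17
position: [0.3818, -0.3407, 0.2478]
tcp_rot: [[0.58, 0.815, 0.0], [0.815, -0.58, -0.001], [-0.0, 0.001, -1.0]]
force: [0.2, -0.1, 1.2]
opening: 0.996
grasp_force: 0.0
time_s: 1.83
position: [0.5826, -0.0913, 0.1534]
tcp_rot: [[-0.058, 0.998, 0.0], [0.998, 0.058, -0.0], [-0.0, 0.0, -1.0]]
force: [1.2, -0.4, 0.4]
opening: 1.003
grasp_force: 0.0
```

```bash
python3 -m handwheel '[[0.017,0.021,-0.02,0,0,0],[0.017,0.021,-0.03,0,0,0],[0.017,0.021,-0.03,0,0,0],[0.017,0.021,-0.05,0,0,0],[0.017,0.021,-0.07,0,0,0],[0.017,0.021,-0.09,0,0,0],[0.017,0.021,-0.098,0,0,0],[0.017,0.021,-0.098,0,0,0]]'
python3 -m handwheel '[[0,0.005,0,0,0,0],[-0.001,0.012,0,0,0,0],[-0.001,0.02,0,0,0,0],[-0.002,0.029,0,0,0,0],[-0.002,0.038,0,0,0,0],[-0.003,0.047,0,0,0,0],[-0.003,0.056,0,0,0,0],[-0.004,0.065,0,0,0,0]]'
python3 - <<'E'
from h import *
for n in('top','scene'): stems(cloud(n,cap(n,n+'1.png')[1]))
E
```

```text
time_s: 2.5
position: [0.5965, -0.073, 0.0546]
tcp_rot: [[-0.056, 0.998, -0.004], [0.998, 0.056, 0.001], [0.001, -0.004, -1.0]]
force: [-0.2, -0.0, -0.5]
opening: 1.002
grasp_force: 0.0
time_s: 3.17
position: [0.5944, -0.0057, 0.056]
tcp_rot: [[-0.059, 0.998, 0.0], [0.998, 0.059, -0.0], [-0.0, 0.0, -1.0]]
force: [0.3, -0.2, 0.0]
opening: 1.001
grasp_force: 0.0
c [ 0.608 -0.195  0.18   0.036] ang 4.99 x [0.519 0.698]
  dev mm [0.2, -0.5, -0.0, 0.3, -0.3, 0.5, -0.6] top [53.3, 57.1, 54.5, 54.5, 54.9, 56.0, 52.6]
c [ 0.592 -0.117  0.177  0.039] ang 4.12 x [0.504 0.681]
  dev mm [-1.9, -0.5, 1.3, 2.7, 1.0, -0.8, -1.9] top [53.7, 54.8, 55.4, 54.9, 54.2, 55.9, 55.3]
c [ 0.61  -0.191  0.176  0.031] ang 5.89 x [0.522 0.698]
  dev mm [1.0, 0.1, -1.1, -4.9, 2.0, 1.6, -0.8] top [56.5, 57.1, 56.9, 57.9, 55.9, 56.1, 54.3]
c [ 0.658 -0.11   0.048  0.034] ang -12.07 x [0.634 0.682]
  dev mm [-1.5, -0.8, -0.1, 0.2, 0.7, 0.5, 0.4] top [56.6, 56.4, 56.5, 56.6, 56.4, 55.5, 54.8]
c [0.598 0.017 0.176 0.067] ang 3.58 x [0.509 0.685]
  dev mm [9.1, -10.6, 7.8, 7.7, 5.5, -7.5, 2.5] top [55.2, 62.3, 55.9, 56.1, 56.2, 58.7, 54.3]
```

View pics/scene1.png

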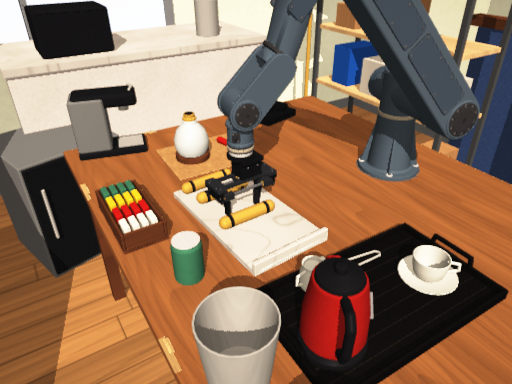

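The scene view shows the front stem at about (248,213), level and square against both open fingers, rolling ahead of them. I'll keep pushing it to the edge.

```bash
python3 -m handwheel '[[-0.001,0.009,0,0,0,0],[-0.001,0.019,0,0,0,0],[-0.002,0.029,0,0,0,0],[-0.002,0.039,0,0,0,0],[-0.003,0.049,0,0,0,0],[-0.004,0.059,0,0,0,0],[-0.004,0.069,0,0,0,0],[-0.005,0.079,0,0,0,0]]'
python3 -m handwheel '[[0,0.009,0,0,0,0],[-0.001,0.018,0,0,0,0],[-0.001,0.026,0,0,0,0],[-0.002,0.033,0,0,0,0],[-0.002,0.04,0,0,0,0],[-0.003,0.046,0,0,0,0],[-0.003,0.052,0,0,0,0],[-0.003,0.057,0,0,0,0]]'
python3 -m handwheel '[[0,0.003,0,0,0,0],[0,0.006,0,0,0,0],[-0.001,0.009,0,0,0,0],[-0.001,0.012,0,0,0,0],[-0.001,0.014,0,0,0,0],[-0.001,0.016,0,0,0,0],[-0.001,0.018,0,0,0,0],[-0.001,0.018,0,0,0,0]]'
python3 - <<'E'
from h import *
for n in('top','scene'): stems(cloud(n,cap(n,n+'2.png')[1]))
E
```

```text
time_s: 3.93
position: [0.5894, 0.0731, 0.0559]
tcp_rot: [[-0.058, 0.998, 0.0], [0.998, 0.058, -0.0], [-0.0, 0.0, -1.0]]
force: [-0.9, -0.0, 0.6]
opening: 0.998
grasp_force: 0.1
time_s: 4.6
position: [0.5863, 0.1295, 0.0559]
tcp_rot: [[-0.058, 0.998, -0.0], [0.998, 0.058, -0.0], [-0.0, -0.0, -1.0]]
force: [0.4, -0.3, -1.0]
opening: 0.997
grasp_force: 0.0
time_s: 5.27
position: [0.5854, 0.1472, 0.0558]
tcp_rot: [[-0.058, 0.998, 0.0], [0.998, 0.058, 0.0], [0.0, 0.0, -1.0]]
force: [-0.4, -0.9, 0.2]
opening: 1.001
grasp_force: 0.0
c [ 0.608 -0.196  0.179  0.037] ang 4.94 x [0.519 0.697]
  dev mm [0.2, -0.0, -0.2, 0.2, -0.1, 0.4, -0.6] top [53.8, 55.4, 55.0, 53.8, 55.3, 54.7, 53.6]
c [ 0.592 -0.117  0.179  0.039] ang 4.09 x [0.503 0.681]
  dev mm [-1.5, -0.7, 1.3, 2.6, 0.6, -1.0, -1.9] top [53.5, 54.2, 55.0, 53.4, 55.2, 54.6, 54.4]
c [ 0.61  -0.192  0.175  0.036] ang 4.12 x [0.523 0.698]
  dev mm [-0.4, -1.0, 0.9, 0.3, 1.2, 1.0, -1.6] top [56.2, 56.5, 56.9, 56.4, 56.7, 56.4, 54.7]
c [ 0.595 -0.112  0.177  0.035] ang 3.17 x [0.507 0.683]
  dev mm [-2.1, -1.5, 0.8, 3.2, 1.8, 0.4, -2.8] top [55.7, 56.4, 56.0, 56.4, 56.6, 55.7, 54.6]
c [0.59  0.161 0.176 0.054] ang 2.58 x [0.502 0.678]
  dev mm [12.3, -8.8, 10.0, 8.6, 5.7, -8.9, 6.7] top [56.5, 66.4, 56.9, 57.0, 57.5, 64.9, 56.0]
```

```bash
python3 - <<'E'
import cv2,numpy as np
a=cv2.imread('pics/top2.png')[120:230,150:330];b=cv2.imread('pics/scene2.png')[150:280,160:340]
cv2.imwrite('pics/c2.png',np.hstack([cv2.resize(a,(400,300)),cv2.resize(b,(400,300))]))
E
```

```text
(no output)
```

View pics/c2.png

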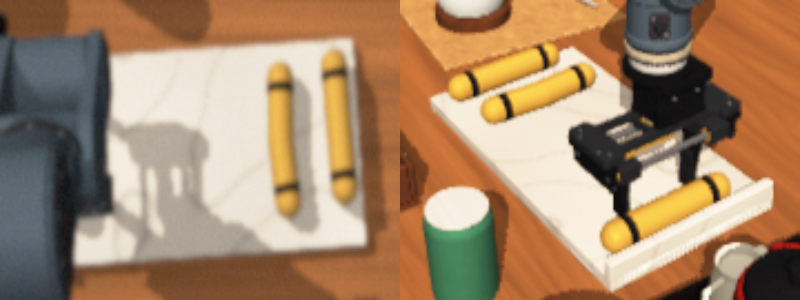

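The crop shows the front stem level and parallel, right at the raised edge, with the middle stem visibly bowed. I'll push it a few more mm until it touches.

```bash
python3 -m handwheel '[[0,0.001,0,0,0,0],[0,0.002,0,0,0,0],[0,0.003,0,0,0,0],[0,0.004,0,0,0,0],[0,0.005,0,0,0,0],[0,0.006,0,0,0,0],[0,0.006,0,0,0,0],[0,0.006,0,0,0,0]]'
```

```text
time_s: 6.03
position: [0.5855, 0.1524, 0.0559]
tcp_rot: [[-0.059, 0.998, 0.0], [0.998, 0.059, -0.001], [-0.001, 0.0, -1.0]]
force: [0.3, -2.7, 0.5]
opening: 1.001
grasp_force: 1.7
```

```bash
python3 -m handwheel '[[0,-0.003,0,0,0,0],[0,-0.008,0,0,0,0],[0,-0.02,0.01,0,0,0],[0.005,-0.04,0.045,0,0,0],[0.005,-0.08,0.06,0,0,0],[0.01,-0.12,0.06,0,0,0],[0.01,-0.16,0.06,0,0,0],[0.015,-0.2,0.06,0,0,0]]'
python3 -m handwheel '[[0,-0.04,0,0,0,0],[0,-0.08,0,0,0,0],[0,-0.108,0,0,0,0],[0,-0.108,0,0,0,0],[0,-0.108,0,0,0,0],[0,-0.108,0,0,0,0],[0,-0.108,0,0,0,0],[0,-0.108,0,0,0,0]]'
python3 - <<'E'
from h import *
for n in('top','scene'): stems(cloud(n,cap(n,n+'3.png')[1]))
E
```

```text
time_s: 6.7
position: [0.5996, -0.0493, 0.1173]
tcp_rot: [[-0.058, 0.998, 0.0], [0.998, 0.058, 0.0], [0.0, 0.0, -1.0]]
force: [0.0, 0.3, 0.7]
opening: 0.999
grasp_force: 0.0
time_s: 7.37
position: [0.6001, -0.1535, 0.116]
tcp_rot: [[-0.06, 0.998, -0.001], [0.998, 0.06, 0.001], [0.001, -0.001, -1.0]]
force: [0.8, 0.6, 0.7]
opening: 0.996
grasp_force: 0.0
c [ 0.61  -0.188  0.176  0.035] ang 4.26 x [0.522 0.698]
  dev mm [-1.5, -0.3, 0.4, -0.0, 0.7, 1.2, -1.3] top [56.4, 57.1, 56.4, 57.0, 55.8, 56.6, 54.7]
c [ 0.596 -0.112  0.175  0.036] ang 3.03 x [0.509 0.683]
  dev mm [-3.2, -1.2, 0.7, 3.2, 1.9, 1.2, -3.6] top [55.9, 56.8, 55.7, 55.8, 56.8, 56.6, 54.2]
c [0.589 0.178 0.176 0.02 ] ang 0.96 x [0.501 0.677]
  dev mm [0.4, -0.7, -0.4, -0.3, 0.2, 0.0, 0.3] top [57.0, 57.0, 57.2, 57.6, 57.5, 57.4, 55.5]
```

```bash
python3 -m handwheel '[[0,-0.002,-0.02,0,0,0],[0,-0.002,-0.04,0,0,0],[0,-0.002,-0.055,0,0,0],[0,-0.002,-0.06,0,0,0],[0,-0.002,-0.06,0,0,0],[0,0.003,-0.06,0,0,0],[0,0.008,-0.06,0,0,0],[0,0.013,-0.06,0,0,0]]'
python3 -m handwheel '[[0,0.006,0,0,0,0],[-0.001,0.012,0,0,0,0],[-0.001,0.018,0,0,0,0],[-0.001,0.024,0,0,0,0],[-0.002,0.03,0,0,0,0],[-0.002,0.036,0,0,0,0],[-0.002,0.042,0,0,0,0],[-0.003,0.048,0,0,0,0]]'
python3 - <<'E'
from h import *
for n in('top','scene'): stems(cloud(n,cap(n,n+'4.png')[1]))
a=cv2.imread('pics/top4.png')[120:230,150:330];b=cv2.imread('pics/scene4.png')[150:280,160:340]
cv2.imwrite('pics/c4.png',np.hstack([cv2.resize(a,(400,300)),cv2.resize(b,(400,300))]))
E
```

```text
time_s: 8.13
position: [0.6014, -0.1421, 0.0572]
tcp_rot: [[-0.059, 0.998, 0.003], [0.998, 0.059, -0.002], [-0.002, 0.003, -1.0]]
force: [0.1, -1.1, 0.9]
opening: 1.001
grasp_force: 0.7
time_s: 8.8
position: [0.5974, -0.0934, 0.0558]
tcp_rot: [[-0.058, 0.998, 0.0], [0.998, 0.058, 0.0], [0.0, 0.0, -1.0]]
force: [-0.2, 0.6, 0.8]
opening: 1.003
grasp_force: 0.0
c [ 0.607 -0.195  0.176  0.035] ang 2.41 x [0.519 0.695]
  dev mm [-1.2, -1.0, 0.6, 2.0, 2.5, -1.5, -4.9] top [54.6, 54.7, 54.5, 55.0, 54.5, 55.2, 54.5]
c [ 0.669 -0.185  0.057  0.031] ang -4.82 x [0.64  0.697]
  dev mm [-1.0, -1.0, -1.0, -0.2, 1.1, 1.2, 0.4] top [54.7, 55.3, 56.1, 56.1, 55.7, 55.4, 54.5]
c [ 0.591 -0.066  0.177  0.075] ang 3.95 x [0.501 0.679]
  dev mm [10.5, -8.9, 7.7, 6.4, 8.4, -10.0, 8.2] top [55.3, 60.4, 56.5, 57.0, 56.6, 62.7, 55.0]
c [0.587 0.18  0.178 0.02 ] ang 0.87 x [0.498 0.676]
  dev mm [0.2, -0.4, 0.2, -0.1, 0.1, -0.5, 0.2] top [56.6, 57.3, 56.5, 57.1, 57.6, 57.2, 55.6]
```

View pics/c4.png

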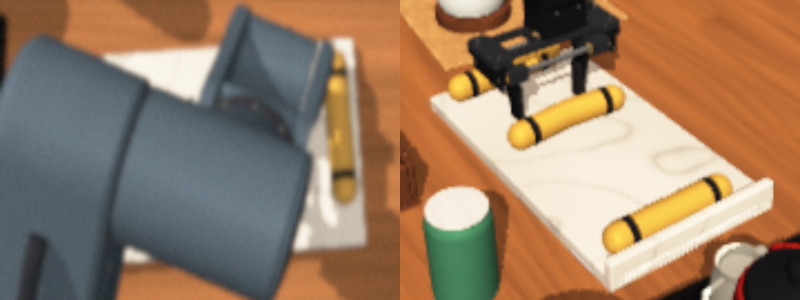

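The middle stem at about (565,115) in the crop has rolled half a turn off B and its bow shows. I'll push on and measure the lift part-way.

```bash
python3 -m handwheel '[[0,0.003,0,0,0,0],[0,0.007,0,0,0,0],[-0.001,0.011,0,0,0,0],[-0.001,0.015,0,0,0,0],[-0.001,0.019,0,0,0,0],[-0.001,0.023,0,0,0,0],[-0.002,0.027,0,0,0,0],[-0.002,0.031,0,0,0,0]]'
python3 - <<'E'
from h import *
for n in('scene',): stems(cloud(n,cap(n,n+'5.png')[1]))
E
python3 -m handwheel '[[0,0.004,0,0,0,0],[0,0.01,0,0,0,0],[-0.001,0.016,0,0,0,0],[-0.001,0.022,0,0,0,0],[-0.001,0.028,0,0,0,0],[-0.002,0.034,0,0,0,0],[-0.002,0.038,0,0,0,0],[-0.002,0.04,0,0,0,0]]'
python3 - <<'E'
from h import *
for n in('scene',): stems(cloud(n,cap(n,n+'6.png')[1]))
a=cv2.imread('pics/scene5.png')[150:280,160:340];b=cv2.imread('pics/scene6.png')[150:280,160:340]
cv2.imwrite('pics/c6.png',np.hstack([cv2.resize(a,(400,300)),cv2.resize(b,(400,300))]))
E
```

```text
time_s: 9.57
position: [0.5952, -0.0626, 0.0559]
tcp_rot: [[-0.058, 0.998, -0.0], [0.998, 0.058, 0.0], [0.0, -0.0, -1.0]]
force: [-0.1, -0.7, -0.5]
opening: 0.998
grasp_force: 0.2
c [ 0.668 -0.184  0.031  0.06 ] ang -1.7 x [0.639 0.698]
  dev mm [-1.1, -0.5, 0.5, 1.2, 1.5, 1.3, -0.1] top [55.8, 55.8, 56.3, 56.6, 56.7, 55.9, 54.6]
c [ 0.59  -0.041  0.177  0.061] ang 2.36 x [0.501 0.678]
  dev mm [5.9, -8.0, 4.6, 3.7, 5.1, -6.3, 4.4] top [55.9, 63.3, 59.5, 59.9, 59.1, 61.6, 55.1]
c [0.589 0.177 0.175 0.021] ang 0.87 x [0.502 0.677]
  dev mm [1.0, 0.1, -0.6, 0.0, 0.3, -0.1, 0.3] top [56.6, 57.2, 57.2, 57.6, 57.5, 57.2, 56.5]
time_s: 10.28
position: [0.5931, -0.0221, 0.0558]
tcp_rot: [[-0.059, 0.998, -0.0], [0.998, 0.059, 0.0], [0.0, -0.0, -1.0]]
force: [0.5, 0.7, -0.4]
opening: 0.998
grasp_force: 0.0
c [ 0.66  -0.184  0.076  0.031] ang 2.0 x [0.622 0.698]
  dev mm [-0.6, -0.1, 0.2, 1.4, 1.5, 1.1, -0.3] top [56.0, 55.9, 56.3, 56.2, 56.3, 56.1, 54.3]
c [0.588 0.005 0.176 0.077] ang 3.62 x [0.499 0.675]
  dev mm [7.8, -13.0, 10.1, 10.9, 10.4, -10.5, 4.6] top [58.4, 62.7, 57.9, 56.0, 56.9, 60.3, 57.3]
c [0.588 0.178 0.176 0.021] ang 0.67 x [0.5   0.676]
  dev mm [1.0, -0.4, -0.4, -1.0, 0.1, 0.4, 0.3] top [57.0, 58.0, 57.1, 56.8, 57.5, 56.8, 55.5]
```

View pics/c6.png

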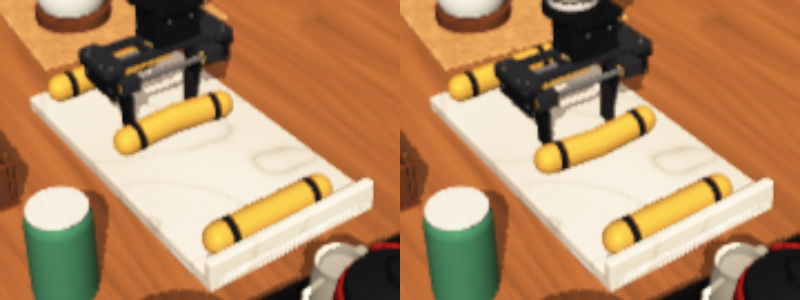

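The left crop shows the middle stem's centre raised (tops at ~59.5 mm against 56 mm for a straight one) and visibly bent, so it's the tray stem. Next I'll back off, rise, turn 90° and let it settle.

```bash
python3 -m handwheel '[[0,-0.005,0,0,0,0],[0,-0.012,0.005,0,0,0],[0,-0.012,0.04,0,0,0],[-0.02,0,0.08,0,0,-0.06],[-0.05,0.03,0.1,0,0,-0.12],[-0.05,0.04,0.1,0,0,-0.18],[-0.05,0.04,0.1,0,0,-0.24],[-0.05,0.04,0.1,0,0,-0.3]]'
python3 -m handwheel '[[0,0,0,0,0,-0.06],[0,0,0,0,0,-0.12],[0,0,0,0,0,-0.18],[0,0,0,0,0,-0.24],[0,0,0,0,0,-0.3],[0,0,0,0,0,-0.36],[0,0,0,0,0,-0.42],[0,0,0,0,0,-0.485]]'
python3 - <<'E'
from h import *
for n in('top','scene'): stems(cloud(n,cap(n,n+'7.png')[1]))
E
```

```text
time_s: 11.0
position: [0.5432, 0.0168, 0.1574]
tcp_rot: [[0.52, 0.854, 0.002], [0.854, -0.52, -0.001], [0.001, 0.002, -1.0]]
force: [0.7, -0.8, 0.1]
opening: 1.002
grasp_force: 0.0
time_s: 11.67
position: [0.5436, 0.0158, 0.1563]
tcp_rot: [[0.998, 0.057, 0.001], [0.057, -0.998, -0.0], [0.001, 0.0, -1.0]]
force: [-0.0, 0.2, -0.3]
opening: 0.996
grasp_force: 0.0
c [ 0.608 -0.195  0.179  0.036] ang 4.92 x [0.519 0.697]
  dev mm [0.4, -0.2, -0.1, 0.2, 0.1, 0.5, -0.3] top [52.7, 55.1, 55.3, 55.2, 54.0, 54.6, 53.8]
c [0.585 0.176 0.174 0.025] ang 0.85 x [0.498 0.672]
  dev mm [1.4, 0.5, -0.8, -0.9, -0.5, -0.1, 1.2] top [54.3, 55.0, 55.1, 53.5, 53.5, 55.0, 53.7]
c [ 0.61  -0.192  0.175  0.036] ang 4.32 x [0.522 0.697]
  dev mm [-0.6, -0.1, 0.3, 0.1, 0.5, 1.5, -1.0] top [56.0, 56.7, 56.8, 56.4, 56.5, 56.2, 54.3]
c [0.587 0.013 0.177 0.038] ang 2.13 x [0.499 0.675]
  dev mm [-3.3, -1.9, 1.2, 2.9, 1.9, 1.0, -3.0] top [55.6, 56.4, 56.2, 56.6, 55.7, 56.3, 54.8]
c [0.588 0.178 0.177 0.02 ] ang 1.09 x [0.5   0.677]
  dev mm [1.1, -0.8, -0.5, -0.1, -0.2, 0.2, 0.1] top [56.9, 56.7, 57.0, 57.5, 57.2, 57.3, 56.0]
```

```bash
python3 -m handwheel '[[0,-0.007,-0.02,0,0,0],[0,-0.007,-0.05,0,0,0],[0,-0.007,-0.075,0,0,0],[0,-0.007,-0.092,0,0,0],[0,-0.007,-0.102,0,0,0],[0,-0.007,-0.107,0,0,0],[0,-0.007,-0.108,0,0,0],[0,-0.007,-0.108,0,0,0]]'
python3 -m handwheel '[[0,0,0,0,0,0],[0,0,0,0,0,0],[0,0,0,0,0,0],[0,0,0,0,0,0],[0,0,0,0,0,0],[0,0,0,0,0,0],[0,0,0,0,0,0],[0,0,0,0,0,0]]' -1
python3 - <<'E'
from h import *
s=bot.read_state();print(s['opening'],s['grasp_force'],s['force'])
P=np.load('top0.npy');p=cv2.imread('pics/top0.png')
X,Y,Z=P[...,0],P[...,1],P[...,2]
g=cv2.cvtColor(p,cv2.COLOR_BGR2GRAY)
m=(g>90)&(X>.36)&(X<.53)&(Y>.285)&(Y<.40)
v,u=np.where(m);W=np.array([world('top',a,b,z=.012) for a,b in zip(u,v)])
print('tongs',W.min(0),W.max(0),len(W))
m=(X>.2)&(X<.75)&(Y>.24)&(Y<.6)&(Z>.018)&(Z<.034)
for x in(.44,.5,.54):
    q=P[m&(abs(X-x)<.015)];print(x,'rim y',np.round([q[q[:,1]<.35][:,1].max(),q[q[:,1]>.5][:,1].min()],3))
print('kettle/jug min x', P[(Z>.03)&(X>.5)&(X<.7)&(Y>.29)&(Y<.54)][:,0].min(), 'spout', [(round(float(y),2),np.round(P[(Z>.03)&(X>.45)&(X<.7)&(abs(Y-y)<.01)][:,0].min(),3)) for y in np.arange(.3,.54,.02)])
E
```

```text
time_s: 12.43
position: [0.5439, 0.0096, 0.0483]
tcp_rot: [[0.998, 0.064, 0.001], [0.064, -0.998, -0.0], [0.001, 0.0, -1.0]]
force: [-0.5, -1.2, 0.5]
opening: 1.005
grasp_force: 0.0
time_s: 13.1
position: [0.5433, 0.0099, 0.0479]
tcp_rot: [[0.998, 0.064, 0.0], [0.064, -0.998, -0.0], [0.0, 0.0, -1.0]]
force: [-0.2, 0.7, -0.1]
opening: 0.48
grasp_force: 0.1
0.4803331881057851 0.08379218867048621 [-0.2130207   0.65513953 -0.11682212]
tongs [0.36154076 0.29215433 0.012     ] [0.50868453 0.40350916 0.012     ] 378
0.44 rim y [0.307 0.568]
0.5 rim y [0.296 0.565]
0.54 rim y [0.289 0.565]Traceback (most recent call last):
  File "<stdin>", line 12, in <module>
    return umr_minimum(a, axis, None, out, keepdims, initial, where)
ValueError: zero-size array to reduction operation minimum which has no identity
```

```bash
python3 -m handwheel '[[0,0,0,0,0,0],[0,0,0,0,0,0],[0,0,0,0,0,0],[0,0,0,0,0,0],[0,0,0.002,0,0,0],[0,0,0.008,0,0,0],[0,0,0.02,0,0,0],[0,0,0.04,0,0,0]]'
python3 -m handwheel '[[0,0,0.04,0,0,0],[0,0,0.08,0,0,0],[0,0,0.12,0,0,0],[0,0.02,0.16,0,0,0],[0,0.05,0.19,0,0,0],[-0.01,0.08,0.2,0,0,0.06],[-0.01,0.12,0.2,0,0,0.12],[-0.02,0.16,0.2,0,0,0.18]]'
python3 - <<'E'
from h import *
p,d=cap('scene','scene8.png'); P=cloud('scene',d); stems(P)
p0=cv2.imread('pics/top0.png')
b=p[0:300,150:450]
a=cv2.resize(p0[190:290,40:160],(400,333))
cv2.imwrite('pics/c8.png',np.hstack([a,cv2.resize(b,(400,333))]))
E
```

```text
time_s: 13.77
position: [0.5418, 0.0102, 0.087]
tcp_rot: [[0.998, 0.064, -0.005], [0.064, -0.998, 0.001], [-0.005, -0.001, -1.0]]
force: [-0.1, 0.0, -1.1]
opening: 0.406
grasp_force: 29.9
time_s: 14.43
position: [0.5248, 0.171, 0.2901]
tcp_rot: [[0.91, 0.415, 0.006], [0.415, -0.91, 0.001], [0.006, 0.002, -1.0]]
force: [1.2, 0.6, -1.2]
opening: 0.408
grasp_force: 29.9
c [ 0.61  -0.19   0.175  0.034] ang 4.24 x [0.522 0.698]
  dev mm [-0.7, -0.2, 0.1, 0.4, 0.8, 1.4, -1.4] top [55.6, 56.9, 56.7, 55.4, 56.7, 56.3, 55.2]
c [0.588 0.178 0.177 0.02 ] ang 0.96 x [0.5   0.677]
  dev mm [0.9, -0.6, 0.2, -0.5, -0.3, -0.1, 0.5] top [57.0, 57.0, 57.4, 56.9, 57.2, 57.1, 56.7]
```

View pics/c8.png

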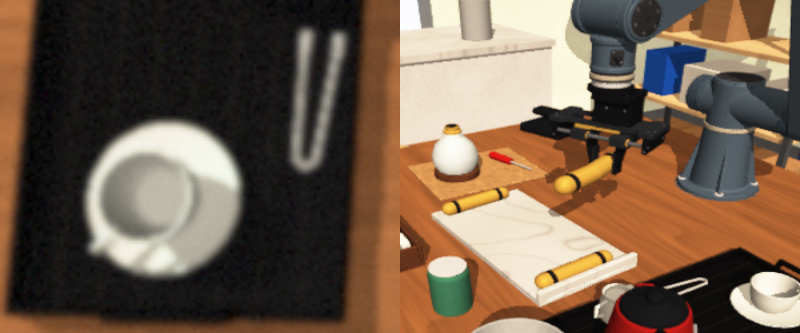

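The right crop shows the bent stem held clear of the slab. In the left crop the tongs are near the right rim and the strip above and left of the saucer is free. I'll check the spout clearance, then move over the strip.

```bash
python3 -m handwheel '[[-0.005,0.03,0,0,0,0.06],[-0.01,0.07,0,0,0,0.12],[-0.015,0.11,0,0,0,0.18],[-0.02,0.15,0,0,0,0.24],[-0.025,0.19,0,0,0,0.3],[-0.03,0.22,0,0,0,0.36],[-0.032,0.234,0,0,0,0.42],[-0.032,0.234,0,0,0,0.48]]'
python3 -m handwheel '[[0,0,0,0,0,0.06],[0,0,0,0,0,0.06],[0,0,-0.03,0,0,0.06],[0,0,-0.06,0,0,0.06],[0,0,-0.08,0,0,0.06],[0,0,-0.08,0,0,0.06],[0,0,-0.08,0,0,0.06],[0,0,-0.08,0,0,0.06]]'
python3 - <<'E'
from h import *
for n in('top','scene'):
    P=np.load(n+'0.npy');q=P.reshape(-1,3)
    for nm,s in(('spout',(q[:,0]>.5)&(q[:,0]<.6)&(q[:,1]>.39)&(q[:,1]<.55)&(q[:,2]>.03)),('cup',(q[:,0]>.37)&(q[:,0]<.45)&(q[:,1]>.38)&(q[:,1]<.55)&(q[:,2]>.04)),('jug',(q[:,0]>.5)&(q[:,0]<.6)&(q[:,1]>.28)&(q[:,1]<.39)&(q[:,2]>.04))):
        r=q[s]
        if len(r)>3: print(n,nm,len(r),np.round(np.percentile(r,2,axis=0),3),np.round(np.percentile(r,98,axis=0),3))
p,d=cap('scene','scene9.png');cap('top','top9.png')
E
```

```text
time_s: 15.15
position: [0.4896, 0.4073, 0.2875]
tcp_rot: [[0.176, 0.984, -0.001], [0.984, -0.176, 0.001], [0.001, -0.001, -1.0]]
force: [0.7, -0.5, -2.1]
opening: 0.402
grasp_force: 29.9
time_s: 15.82
position: [0.4923, 0.4042, 0.2092]
tcp_rot: [[0.069, 0.998, 0.002], [0.998, -0.069, 0.001], [0.001, 0.002, -1.0]]
force: [0.3, 0.4, -1.3]
opening: 0.408
grasp_force: 29.9
top spout 179 [0.592 0.432 0.041] [0.6   0.497 0.134]
top cup 104 [0.37  0.412 0.042] [0.394 0.483 0.076]
top jug 203 [0.566 0.292 0.043] [0.599 0.342 0.078]
scene spout 23 [0.596 0.496 0.072] [0.6   0.501 0.1  ]
scene cup 349 [0.371 0.416 0.041] [0.396 0.485 0.076]
scene jug 148 [0.566 0.296 0.066] [0.599 0.323 0.08 ]
```

```bash
python3 -m handwheel '[[0,0,-0.02,0,0,0],[0,0,-0.05,0,0,0],[0,0,-0.08,0,0,0],[0,0,-0.11,0,0,0],[0,0,-0.135,0,0,0],[0,0,-0.15,0,0,0],[0,0,-0.158,0,0,0],[0,0,-0.16,0,0,0]]'
python3 -m handwheel '[[0,0,-0.001,0,0,0],[0,0,-0.002,0,0,0],[0,0,-0.003,0,0,0],[0,0,-0.004,0,0,0],[0,0,-0.005,0,0,0],[0,0,-0.006,0,0,0],[0,0,-0.007,0,0,0],[0,0,-0.007,0,0,0]]'
```

```text
time_s: 16.58
position: [0.4916, 0.404, 0.0474]
tcp_rot: [[0.067, 0.998, -0.0], [0.998, -0.067, -0.0], [-0.0, -0.0, -1.0]]
force: [-0.9, 0.6, -1.9]
opening: 0.406
grasp_force: 29.9
time_s: 17.25
position: [0.4912, 0.4039, 0.0407]
tcp_rot: [[0.067, 0.998, -0.0], [0.998, -0.067, -0.0], [-0.0, -0.0, -1.0]]
force: [-0.5, -0.4, -2.0]
opening: 0.408
grasp_force: 29.9
```

```bash
python3 - <<'E'
from h import *
p,d=cap('scene','scene10.png');P=cloud('scene',d);q=P.reshape(-1,3)
hsv=cv2.cvtColor(p,cv2.COLOR_BGR2HSV).reshape(-1,3)
s=(q[:,0]>.4)&(q[:,0]<.58)&(q[:,1]>.33)&(q[:,1]<.58)&(hsv[:,1]>120)&(hsv[:,0]>15)&(hsv[:,0]<35)
r=q[s]
for y in np.arange(.35,.56,.02):
    e=r[abs(r[:,1]-y)<.01]
    if len(e)>2: print(round(y,2),len(e),np.round(e.min(0),3),np.round(e.max(0),3))
cv2.imwrite('pics/c10.png',cv2.resize(p[160:384,200:512],(780,560)))
s=bot.read_state();print(s['position'],s['force'])
E
```

```text
0.37 3 [0.499 0.377 0.103] [0.519 0.379 0.112]
0.39 27 [0.465 0.38  0.068] [0.521 0.399 0.131]
0.41 101 [0.447 0.4   0.009] [0.512 0.42  0.132]
0.43 269 [0.459 0.42  0.009] [0.544 0.44  0.124]
0.45 159 [0.452 0.44  0.008] [0.515 0.46  0.107]
0.47 163 [0.457 0.46  0.006] [0.519 0.48  0.051]
0.49 153 [0.463 0.48  0.01 ] [0.524 0.5   0.051]
0.51 138 [0.467 0.5   0.008] [0.527 0.52  0.052]
0.53 181 [0.486 0.52  0.01 ] [0.527 0.537 0.049]
[0.49125701 0.40386738 0.04073632] [-0.01241764  1.19020353 -1.0131057 ]
```

View pics/c10.png

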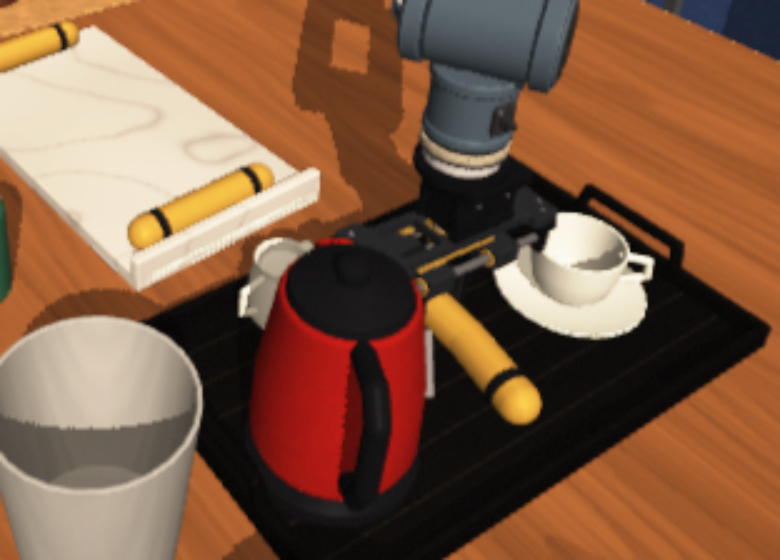

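The stem is over the strip, clear of kettle, cup and tongs, with its far end at (520,400), and it still hangs about 2–4 mm up. I'll lower it until it touches.

```bash
python3 -m handwheel '[[0,0,-0.001,0,0,0],[0,0,-0.001,0,0,0],[0,0,-0.002,0,0,0],[0,0,-0.002,0,0,0],[0,0,-0.003,0,0,0],[0,0,-0.003,0,0,0],[0,0,-0.003,0,0,0],[0,0,-0.003,0,0,0]]'
```

```text
time_s: 17.97
position: [0.4915, 0.4039, 0.038]
tcp_rot: [[0.067, 0.998, 0.0], [0.998, -0.067, 0.0], [0.0, 0.0, -1.0]]
force: [-0.4, -0.7, -0.4]
opening: 0.405
grasp_force: 29.9
```

```bash
python3 -m handwheel '[[0,0,-0.001,0,0,0],[0,0,-0.001,0,0,0],[0,0,-0.001,0,0,0],[0,0,-0.001,0,0,0],[0,0,-0.001,0,0,0],[0,0,-0.001,0,0,0],[0,0,-0.001,0,0,0],[0,0,-0.001,0,0,0]]'
python3 -m handwheel '[[0,0,0,0,0,0],[0,0,0,0,0,0],[0,0,0,0,0,0],[0,0,0,0,0,0],[0,0,0,0,0,0],[0,0,0,0,0,0],[0,0,0,0,0,0],[0,0,0,0,0,0]]' 0.5
python3 -m handwheel '[[0,0,0,0,0,0],[0,0,0,0,0,0],[0,0,0.02,0,0,0],[0,0,0.05,0,0,0],[0,0,0.09,0,0,0],[0,0,0.13,0,0,0],[0,0,0.17,0,0,0],[0,0,0.21,0,0,0]]'
```

```text
time_s: 18.63
position: [0.4915, 0.4039, 0.0377]
tcp_rot: [[0.067, 0.998, 0.0], [0.998, -0.067, 0.0], [0.0, 0.0, -1.0]]
force: [-1.3, -1.0, 5.7]
opening: 0.407
grasp_force: 29.9
time_s: 19.3
position: [0.4913, 0.4039, 0.0367]
tcp_rot: [[0.067, 0.998, -0.0], [0.998, -0.067, -0.0], [-0.0, -0.0, -1.0]]
force: [-0.1, -0.7, 0.3]
opening: 0.746
grasp_force: 0.0
time_s: 19.97
position: [0.4909, 0.4037, 0.2487]
tcp_rot: [[0.067, 0.998, -0.0], [0.998, -0.067, -0.0], [-0.0, -0.0, -1.0]]
force: [0.6, 0.3, 0.6]
opening: 0.749
grasp_force: 0.0
```

```bash
python3 -m handwheel '[[0.008,-0.04,0,0,0,0.03],[0.016,-0.08,0,0,0,0.064],[0.024,-0.12,0,0,0,0.064],[0.032,-0.16,0,0,0,0.064],[0.04,-0.2,0,0,0,0.064],[0.048,-0.24,0,0,0,0.064],[0.056,-0.28,0,0,0,0.064],[0.06,-0.318,0,0,0,0.064]]' 1
python3 -m handwheel '[[0.008,-0.04,0,0,0,0],[0.016,-0.08,0,0,0,0],[0.024,-0.12,0,0,0,0],[0.032,-0.16,0,0,0,0],[0.04,-0.2,-0.03,0,0,0],[0.048,-0.24,-0.06,0,0,0],[0.056,-0.28,-0.08,0,0,0],[0.061,-0.315,-0.09,0,0,0]]'
python3 - <<'E'
from h import *
p,d=cap('top','top11.png');stems(cloud('top',d))
p,d=cap('scene','scene11.png');P=cloud('scene',d);stems(P)
a=cv2.imread('pics/top11.png')[110:290,40:330];b=p[150:384,160:512]
cv2.imwrite('pics/c11.png',np.hstack([cv2.resize(a,(400,300)),cv2.resize(b,(400,300))]))
E
```

```text
time_s: 20.63
position: [0.552, 0.0837, 0.2471]
tcp_rot: [[-0.061, 0.998, 0.001], [0.998, 0.061, -0.0], [-0.0, 0.001, -1.0]]
force: [0.9, 0.4, -0.2]
opening: 1.001
grasp_force: 0.0
time_s: 21.3
position: [0.609, -0.2149, 0.1605]
tcp_rot: [[-0.061, 0.998, -0.003], [0.998, 0.061, 0.002], [0.002, -0.002, -1.0]]
force: [0.8, 1.0, 0.3]
opening: 1.0
grasp_force: 0.0
c [0.614 0.177 0.022 0.118] ang -2.28 x [0.555 0.673]
  dev mm [3.6, 1.2, -1.2, -2.0, -1.7, 0.3, 1.9] top [56.1, 55.7, 54.4, 54.9, 55.3, 55.7, 55.0]
c [ 0.61  -0.19   0.178  0.033] ang 4.07 x [0.521 0.699]
  dev mm [-0.2, 0.0, -0.2, 0.1, 0.5, 1.2, -1.6] top [55.5, 56.5, 56.6, 56.3, 55.7, 56.6, 55.0]
c [0.588 0.178 0.178 0.02 ] ang 1.22 x [0.499 0.677]
  dev mm [0.9, -0.7, -0.1, 0.3, 0.4, 0.3, -0.2] top [56.8, 57.0, 57.4, 57.1, 57.4, 57.1, 55.5]
```

View pics/c11.png

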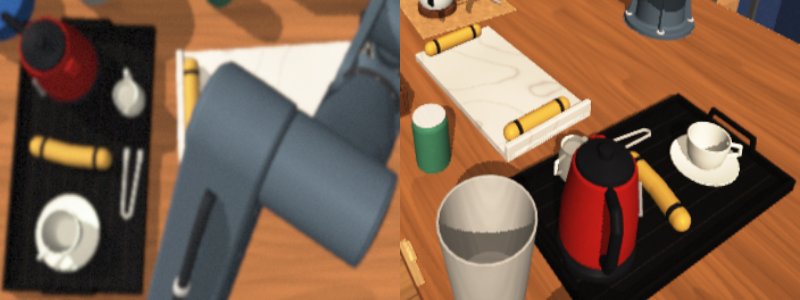

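The bent stem lies flat in the tray at (70,152) in the crop, clear of kettle, saucer and tongs. Next I'll position behind the last stem.

```bash
python3 -m handwheel '[[0.002,-0.016,0,0,0,0],[0.002,-0.016,-0.02,0,0,0],[0.002,-0.016,-0.02,0,0,0],[0.002,-0.016,-0.02,0,0,0],[0.002,-0.016,-0.02,0,0,0],[0.002,-0.016,-0.02,0,0,0],[0.002,-0.016,-0.02,0,0,0],[0.002,-0.016,-0.02,0,0,0]]'
```

```text
time_s: 22.07
position: [0.6123, -0.2298, 0.1436]
tcp_rot: [[-0.062, 0.998, 0.001], [0.998, 0.062, -0.001], [-0.001, 0.001, -1.0]]
force: [-0.3, -0.2, 0.0]
opening: 0.999
grasp_force: 0.0
```

```bash
python3 -m handwheel '[[0,-0.004,-0.02,0,0,0],[0,-0.004,-0.05,0,0,0],[0,-0.004,-0.07,0,0,0],[0,-0.004,-0.085,0,0,0],[0,-0.004,-0.088,0,0,0],[0,-0.004,-0.088,0,0,0],[0,0,-0.088,0,0,0],[0,0.004,-0.088,0,0,0]]'
python3 -m handwheel '[[0,0.005,0,0,0,0],[-0.001,0.011,0,0,0,0],[-0.001,0.018,0,0,0,0],[-0.002,0.026,0,0,0,0],[-0.002,0.034,0,0,0,0],[-0.003,0.042,0,0,0,0],[-0.003,0.051,0,0,0,0],[-0.004,0.06,0,0,0,0]]'
python3 -c "
from h import *
stems(cloud('scene',cap('scene')[1]))"
python3 -m handwheel '[[0,0.008,0,0,0,0],[-0.001,0.017,0,0,0,0],[-0.002,0.026,0,0,0,0],[-0.002,0.035,0,0,0,0],[-0.003,0.044,0,0,0,0],[-0.003,0.053,0,0,0,0],[-0.004,0.062,0,0,0,0],[-0.004,0.071,0,0,0,0]]'
python3 -c "
from h import *
stems(cloud('scene',cap('scene')[1]))"
```

```text
time_s: 22.73
position: [0.6129, -0.2265, 0.0561]
tcp_rot: [[-0.061, 0.998, 0.003], [0.998, 0.061, -0.001], [-0.002, 0.002, -1.0]]
force: [0.6, 0.5, 0.5]
opening: 0.997
grasp_force: 0.3
time_s: 23.4
position: [0.608, -0.1651, 0.0546]
tcp_rot: [[-0.061, 0.998, 0.0], [0.998, 0.061, 0.0], [0.0, 0.0, -1.0]]
force: [-0.9, 1.1, -0.2]
opening: 0.999
grasp_force: 0.0
c [ 0.606 -0.146  0.178  0.066] ang 4.03 x [0.516 0.693]
  dev mm [6.0, -9.9, 6.4, 6.1, 6.3, -7.8, 4.1] top [55.6, 64.2, 56.3, 55.9, 56.3, 63.3, 54.4]
c [0.588 0.178 0.177 0.021] ang 0.95 x [0.5   0.677]
  dev mm [0.7, -0.6, -0.3, -0.0, -0.5, 0.2, 0.3] top [56.5, 56.9, 57.3, 57.9, 57.3, 57.7, 56.2]
time_s: 24.12
position: [0.6037, -0.0941, 0.0546]
tcp_rot: [[-0.061, 0.998, -0.0], [0.998, 0.061, 0.0], [0.0, -0.0, -1.0]]
force: [-0.2, 0.4, 0.1]
opening: 0.998
grasp_force: 0.1
c [ 0.601 -0.076  0.176  0.066] ang 3.77 x [0.512 0.688]
  dev mm [6.0, -9.4, 6.1, 6.4, 6.2, -7.7, 3.5] top [55.1, 63.3, 56.0, 56.5, 56.6, 64.1, 54.2]
c [0.589 0.177 0.021 0.177] ang 1.04 x [0.5   0.677]
  dev mm [0.7, -0.6, -0.6, 0.0, 0.1, 0.1, 0.2] top [57.5, 56.8, 56.9, 57.3, 57.3, 57.8, 55.2]
```

The stem stays level and straight as it rolls (tops ~56 mm throughout). I'll push it on to the first stem, slowing at the end.

```bash
python3 -m handwheel '[[0,0.009,0,0,0,0],[-0.001,0.018,0,0,0,0],[-0.002,0.028,0,0,0,0],[-0.002,0.038,0,0,0,0],[-0.003,0.048,0,0,0,0],[-0.003,0.058,0,0,0,0],[-0.004,0.068,0,0,0,0],[-0.005,0.078,0,0,0,0]]'
python3 -m handwheel '[[0,0.01,0,0,0,0],[-0.001,0.02,0,0,0,0],[-0.002,0.03,0,0,0,0],[-0.002,0.039,0,0,0,0],[-0.003,0.048,0,0,0,0],[-0.003,0.056,0,0,0,0],[-0.004,0.063,0,0,0,0],[-0.004,0.07,0,0,0,0]]'
python3 -m handwheel '[[0,0.006,0,0,0,0],[-0.001,0.012,0,0,0,0],[-0.001,0.017,0,0,0,0],[-0.001,0.022,0,0,0,0],[-0.002,0.026,0,0,0,0],[-0.002,0.03,0,0,0,0],[-0.002,0.033,0,0,0,0],[-0.002,0.036,0,0,0,0]]'
python3 -m handwheel '[[0,0.003,0,0,0,0],[0,0.006,0,0,0,0],[0,0.009,0,0,0,0],[-0.001,0.012,0,0,0,0],[-0.001,0.014,0,0,0,0],[-0.001,0.016,0,0,0,0],[-0.001,0.018,0,0,0,0],[-0.001,0.019,0,0,0,0]]'
python3 -c "
from h import *
stems(cloud('scene',cap('scene')[1]))"
```

```text
time_s: 24.83
position: [0.5989, -0.016, 0.0546]
tcp_rot: [[-0.061, 0.998, 0.0], [0.998, 0.061, 0.0], [0.0, 0.0, -1.0]]
force: [-0.1, 0.0, 0.2]
opening: 1.0
grasp_force: 0.1
time_s: 25.5
position: [0.5947, 0.0536, 0.0545]
tcp_rot: [[-0.061, 0.998, -0.0], [0.998, 0.061, -0.0], [0.0, -0.0, -1.0]]
force: [-0.1, 0.7, 0.7]
opening: 1.0
grasp_force: 0.0
time_s: 26.17
position: [0.593, 0.0891, 0.0546]
tcp_rot: [[-0.061, 0.998, 0.0], [0.998, 0.061, -0.0], [-0.0, 0.0, -1.0]]
force: [0.0, -0.9, 1.1]
opening: 0.999
grasp_force: 0.0
time_s: 26.83
position: [0.5919, 0.1082, 0.0546]
tcp_rot: [[-0.061, 0.998, 0.0], [0.998, 0.061, 0.0], [0.0, 0.0, -1.0]]
force: [0.2, -0.9, -0.7]
opening: 1.0
grasp_force: 0.0
c [0.588 0.141 0.094 0.177] ang 1.62 x [0.499 0.676]
  dev mm [7.6, -10.9, 6.0, 6.0, 5.4, -8.4, 4.3] top [56.3, 61.2, 57.0, 56.9, 56.9, 58.0, 55.2]
```

```bash
python3 -m handwheel '[[0,0.001,0,0,0,0],[0,0.002,0,0,0,0],[0,0.003,0,0,0,0],[0,0.004,0,0,0,0],[0,0.005,0,0,0,0],[0,0.006,0,0,0,0],[0,0.007,0,0,0,0],[0,0.008,0,0,0,0]]'
python3 -m handwheel '[[0,0,0,0,0,0],[0,0.001,0,0,0,0],[0,0.001,0,0,0,0],[0,0.001,0,0,0,0],[0,0.001,0,0,0,0],[0,0.001,0,0,0,0],[0,0.001,0,0,0,0],[0,0.001,0,0,0,0]]'
```

```text
time_s: 27.55
position: [0.5919, 0.116, 0.0546]
tcp_rot: [[-0.061, 0.998, 0.0], [0.998, 0.061, -0.0], [-0.0, 0.0, -1.0]]
force: [0.7, 0.1, -0.7]
opening: 0.998
grasp_force: 0.1
time_s: 28.22
position: [0.5919, 0.1167, 0.0546]
tcp_rot: [[-0.061, 0.998, -0.0], [0.998, 0.061, -0.0], [-0.0, -0.0, -1.0]]
force: [-0.8, -0.8, 0.8]
opening: 0.999
grasp_force: 1.0
```

```bash
python3 -m handwheel '[[0,0,0,0,0,0],[0,0.001,0,0,0,0],[0,0.001,0,0,0,0],[0,0.001,0,0,0,0],[0,0.002,0,0,0,0],[0,0.002,0,0,0,0],[0,0.002,0,0,0,0],[0,0.002,0,0,0,0]]'
```

```text
time_s: 28.88
position: [0.5919, 0.117, 0.0546]
tcp_rot: [[-0.062, 0.998, -0.0], [0.998, 0.062, -0.003], [-0.003, -0.001, -1.0]]
force: [-1.0, -8.0, 0.7]
opening: 1.0
grasp_force: 4.1
```

Seated firmly at 8 N. I'll ease off slowly, retreat and check.

```bash
python3 -m handwheel '[[0,-0.001,0,0,0,0],[0,-0.002,0,0,0,0],[0,-0.003,0,0,0,0],[0,-0.004,0,0,0,0],[0,-0.006,0,0,0,0],[0,-0.01,0,0,0,0],[0,-0.015,0,0,0,0],[0,-0.02,0,0,0,0]]'
python3 -m handwheel '[[0,-0.02,0.03,0,0,0],[0,-0.03,0.07,0,0,0],[0,-0.06,0.1,0,0,0],[0,-0.1,0.12,0,0,0],[-0.02,-0.14,0.14,0,0,0],[-0.04,-0.18,0.14,0,0,0],[-0.06,-0.21,0.14,0,0,0],[-0.08,-0.24,0.14,0,0,0]]'
python3 -m handwheel '[[-0.02,-0.03,0,0,0,0],[-0.04,-0.06,0,0,0,0],[-0.06,-0.09,0,0,0,0],[-0.08,-0.12,0.01,0,0,0],[-0.08,-0.12,0.02,0,0,0],[-0.08,-0.12,0.02,0,0,0],[-0.08,-0.12,0.02,0,0,0],[-0.08,-0.12,0.02,0,0,0]]'
python3 - <<'E'
from h import *
p,d=cap('top','top12.png');P=cloud('top',d)
m=(P[...,2]>.048)&(P[...,2]<.07)&(abs(P[...,0]-.59)<.12)&(P[...,1]>.08)&(P[...,1]<.22)
n,l,s,c=cv2.connectedComponentsWithStats(m.astype(np.uint8))
for i in range(1,n):
    if s[i,4]>30:
        q=P[l==i];k=np.polyfit(q[:,0],q[:,1],1);print(s[i,4],np.round(q.mean(0),4),np.degrees(np.arctan(k[0])))
p2,_=cap('scene','scene12.png')
cv2.imwrite('pics/c12.png',np.hstack([cv2.resize(p[110:290,40:330],(400,300)),cv2.resize(p2[150:384,160:512],(400,300))]))
E
```

```text
time_s: 29.55
position: [0.5919, 0.0986, 0.0546]
tcp_rot: [[-0.061, 0.998, 0.0], [0.998, 0.061, 0.0], [0.0, 0.0, -1.0]]
force: [-0.3, 0.0, -0.0]
opening: 1.001
grasp_force: 0.0
time_s: 30.22
position: [0.5124, -0.1419, 0.1955]
tcp_rot: [[-0.061, 0.998, 0.002], [0.998, 0.061, -0.001], [-0.001, 0.002, -1.0]]
force: [0.7, -0.7, -0.1]
opening: 0.998
grasp_force: 0.0
time_s: 30.88
position: [0.4328, -0.2589, 0.2142]
tcp_rot: [[-0.062, 0.998, -0.0], [0.998, 0.062, 0.001], [0.001, -0.0, -1.0]]
force: [-0.4, 0.3, -0.1]
opening: 1.0
grasp_force: 0.0
412 [0.5855 0.1816 0.0521] 3.0279420895740943
419 [0.5823 0.1451 0.0521] 3.6254570220447797
```

View pics/c12.png

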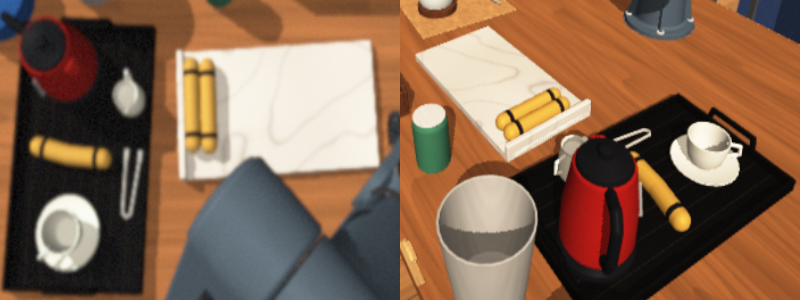

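Both straight stems lie side by side against the edge, at (191,105) and (207,105) in the crop. They are 36.5 mm apart and parallel to the edge within about 0.5°. The bent stem is flat in the tray and nothing else moved.

```bash
python3 -c "
from rig import bot
print(bot.hand_in())"
```

```text
the job is handed in; nothing more can be done
None
```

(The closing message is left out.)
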